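# Push a carton under the coder's spring flap

## Robot

A 6-joint arm with a two-finger parallel gripper is mounted at the origin on the work surface. World frame = base frame: x ahead of the robot, y to its left, z up, the work surface at z = 0. Lengths are in mm, angles in rad, forces in N, time in s.
With the tool pointing down it reaches from about 275 to 1000 mm from the base axis. Payload 8.4 kg.
Tool frame: the origin (TCP) lies at the centre of the arm's flange, where the gripper is bolted on; the fingertips stand 173 mm ahead of it and the grasp point (between the pads) lies 155 mm ahead of it (tcp_to_tips is the distance from the TCP to the fingertips, in mm); z points along the fingers, x is the direction in which the jaws open and shut, and the axes are right-handed (so a half turn about z gives the same grasp; the last joint's range is limited). The gripper opens to 85 mm and grips with 20 to 120 N. Pads are 22 mm wide; open, the fingers measure 114 mm over their backs; the gripper's body (76 mm by 85 mm) begins 54 mm behind the grasp point. The pads swing forward as they close: fully open they stand 13 mm farther back than shut.
Start: joints at [1.099, 0.353, 1.633, -0, 1.155, -0.002], TCP at [282.942, 557.291, 404.681] pointing down, gripper open.
Joint ranges: [-2.63, 2.63], [-0.92, 2.1], [0.06, 2.66], [-1.3, 4.44], [0, 2.69], [-3.02, 3.02]. Speed limits (rad/s): [2.22, 2.22, 2.79, 3.14, 3.14, 3.14].

## Interface

Orientations are given as [roll, pitch, yaw] about the fixed x, y, z axes, in that order (R = Rz(yaw) Ry(pitch) Rx(roll)).
In Python, from rig import sense, grab_frame, camera_info, sign_off, tcp_to_tips gives the robot as it stands.
- The arm moves only by the shell command python3 -m creep 'ROWS' [FORCE]. ROWS is text: rows parted by semicolons, each of 5 numbers parted by spaces: the opening in per cent of the stroke, from 0 (shut) to 100 (fully open), then the shift along the tool's x, y, z in cm, then the turn about the tool's z in degrees. In form: fingers tx ty tz roll; .... A call has 1 to 20 rows; each row is the pose to reach, as a shift and turn from the pose measured when the call began, along the tool's axes at that moment; what a row does not reach only later rows make up. A row lasts 1/10 s, in which the tool goes at most 50 mm and 8.59 degrees, less where a joint would pass 70% of its speed; a pose out of reach is approached as far as the arm can. A call with a gripper value outside its range is refused whole. The fingers move at their own pace and stop on an object; FORCE is the grip in N (left out, the last holds). Time passes only in rows, so rows that repeat a pose let the fingers close. It gives the time, the measured TCP pose, the force and the opening at its end, in the units of the state.
- sense(): the state, without advancing time (a new reading comes with each control period).
- grab_frame(name): name is "scene" or "top" or "wrist"; returns (picture, depth): 400x640x3 uint8, blue, green, red; 400x640 float32, mm along the optical axis (not along the pixel's ray), 0 where there is no reading.
- camera_info(name): a dict with "vertical_fov" (degrees; the focal length in pixels is half the picture's height over the tangent of half this angle, whatever the lens; pixels are square), "cx", "cy" (the principal point, pixels), "world_to_cam" (4x4, takes a point from world to camera coordinates). Camera axes: x right, y down, z forward; pixel columns grow to the right and rows downward; lengths in mm; the calibration is good to about 2 mm. A picture is of the moment at which its call begins: read the wrist's pose just before it. camera_info takes no time and is no camera call; for the wrist camera it gives the pose at the moment of the call.
- sign_off(): hands the job in, once; it reports no verdict.
The state is a dict: "clock": time; "qpos": joint angles; "qvel": joint speeds; "joint_efforts": joint torques, N m; "eef_pos": TCP position; "tcp_rot": TCP orientation; "contact_force": force on the tool from outside, world axes, zero at the start; "wrist_torque": the same for the moment, N m; "opening": opening from 0.0 (shut) to 1.0 (fully open).
Only numpy, scipy, OpenCV 4.12 (cv2) and the standard library are available. Lean on these libraries where they do the work, as an engineer would, in place of code of your own. Each camera call takes 0.05 s, during which the arm holds its last target.

## Task

Press down and hold the red bar of the date coder with one fingertip so that its yellow spring flap lifts, and, while holding it, push the brown carton standing in the coder's lane with the other fingertip, under the flap until it is fully home against the white housing. Then let go of the bar so that the flap comes down on the carton, and move clear. Do not pick up or tip the carton, and leave the spare carton, the jar and the steel cup where they are.

Things in the scene. Friction and masses are not known exactly. Their poses are not given: they have to be found in the camera images.
- coder: Date coder, fixed. Origin: at table height, on the lane's centre line, below the flap's front edge. x: push direction along the lane, y: towards the red bar, z up; mm in this frame below. Lane floor z = 6, from x = -165. Rails 64 apart inside, 4 thick, tops z = 24, x = -160 to 45. Hinge post x 2 to 52, y 36 to 44, 34 high, under the flap's hinge (axis along x at y = 40, z = 38).
- stop (a point): Centre of the white housing's face that stops the carton: in the coder's frame x = 45, y = 0, z = 39 mm. Housing 75 mm along the lane, 84 mm wide, top at z = 72 mm. The carton is home when its front touches this face (its centre at x = 0 in the coder's frame); its rear 45 mm then still stick out in front of the flap.
- flap (a joint): Opening angle of the yellow flap and red bar (one rigid piece): 0 shut, 0.55 rad at the upper stop. 0.3 to 0.5 is a good opening; below 0.21 the lip still meets the carton. Let go on a carton that is home, the lip rests on its top at about 0.17 rad. A spring shuts it: at the bar about 2.5 N to start, 5 N at 0.4 rad.
- flap_lip (a point): Middle of the lower edge of the flap's front lip; turns with the flap. Shut: x = 0, y = -20, z = 42 mm in the coder's frame; the lip is 24 mm wide (y = -32 to -8), 5 mm thick and blocks the carton (top at z = 50). The flap is a yellow plate, x = 0 to 50, y = -32 to 42, 4 mm thick, underside z = 62 when shut, on a cheek up from the hinge; its -y edge rises as it opens.
- bar_mid (a point): Centre of the upper face of the red strip beside the lane, 200 mm along the lane, 40 wide, 5 thick; turns with the flap (axes parallel to the coder's when shut). In the coder's frame, shut: x -85, y 78, z 46 mm, sloping up outward 0.2 rad; at 0.4 rad: y 78, z 31, sloping down outward 0.2 rad. A tip can press it anywhere and slide along it; the other, at the same height, clears the rails and meets the carton.
- carton_mid (a point): Centre of the carton to be pushed: a rigid brown box with an orange-brown picture panel, 90 mm along the lane, 60 mm wide, 44 mm high, about 0.2 kg, standing on the lane floor between the rails in front of the flap (centre 28 mm above the table). Its axes are parallel to the coder's.
- spare_carton_mid (a point): Bystander: centre of a second, equal carton standing on the table beside the coder.
- seasoning_jar_mid (a point): Bystander: centre of a closed jar, 60 mm across, 85 mm high, on the table.
- sample_cup_mid (a point): Bystander: centre of an open steel cup, 72 mm across, 65 mm high, on the table.
Things that resemble listed ones, but are neither listed nor needed, are in the scene too. What is shaped like the part that bears carton_mid but blue, green or pink is not meant.

How it is judged (in metres and radians):
On the way, in this order (a step that is already met when the one before it is completed fails the run):
1. a fingertip holds the red bar down so that the flap is open, the carton still in front of it (value of joint flap above 0.2 rad and contact force between the fingers and flap above 0.5 N and x of carton_mid in the frame of coder below -0.04 m), for 0.2 s.
2. while a fingertip still holds the bar down, the other pushes the carton, its front now under the open flap (value of joint flap above 0.17 rad and contact force between the fingers and flap above 0.5 N and contact force between the fingers and carton above 0.1 N and x of carton_mid in the frame of coder above -0.035 m), for 0.05 s.
At the end, for the whole second after the job is handed in: The carton stands flat and straight in the lane, home against the housing (within 4 mm), at rest; the flap has come down and rests on it (joint 0.12 to 0.21 rad); spare carton, jar and cup are within 15 mm of where they were (x of carton_mid in the frame of coder above -0.004 m and y of carton_mid in the frame of coder between -0.006 and 0.006 m and z of carton_mid in the frame of coder below 0.031 m and angle between the x axis of carton_mid and the x axis of coder, either way round below 0.08 rad and angle between carton_mid's own z axis and vertical below 0.05 rad and value of joint flap between 0.12 and 0.21 rad and linear speed of carton below 0.01 m/s and distance of each of spare_carton_mid, seasoning_jar_mid, sample_cup_mid from where it was at the start of the episode below 0.015 m); the robot touches nothing.
It fails at once if the carton is lifted (more than 12 mm off the lane floor) (z of carton_mid in the frame of coder above 0.04 m).
It fails at once if the carton is tipped (more than 0.3 rad) (angle between carton_mid's own z axis and vertical above 0.3 rad).
It fails at once if the spare carton, the jar or the cup is moved (more than 15 mm) (distance of any of spare_carton_mid, seasoning_jar_mid, sample_cup_mid from where it was at the start of the episode above 0.015 m).
It also fails if it takes over 40 s, if anything falls off the work surface, if the arm or the gripper's body presses on something with over 40 N, if the wrist force passes 120 N, or if a joint passes its speed limit or range.

## Working session

There is one attempt and no reset: what is moved stays moved. The work goes in short steps, Python scripts to look and compute and a shell command to move; the robot and the scene stay as the last step left them, time stands still between calls to the robot, and variables do not carry over. Pictures are saved under pics/ and viewed, and the job is handed in when it is done.

```bash
mkdir -p pics; ls
cat > h.py <<'E'
import numpy as np,cv2
from rig import sense,grab_frame,camera_info,tcp_to_tips
def xyz(name,d,info=None):
    i=info or camera_info(name); f=200/np.tan(np.radians(i['vertical_fov'])/2)
    v,u=np.mgrid[0:400,0:640]
    P=np.stack([(u-i['cx'])*d/f,(v-i['cy'])*d/f,d],-1)
    M=np.linalg.inv(np.array(i['world_to_cam']))
    return P@M[:3,:3].T+M[:3,3]
E
python3 - <<'E'
from h import *
print(sense());print(tcp_to_tips)
for n in("scene","top"):
    i=camera_info(n);print(i)
    p,d=grab_frame(n);cv2.imwrite(f'pics/{n}0.png',p);np.savez(f'{n}0.npz',p=p,d=d)
E
```

```text
pics
{'clock': 0.0, 'qpos': array([ 1.09859279e+00,  3.53683407e-01,  1.63413202e+00,  7.17143618e-07,
        1.15519890e+00, -2.41771533e-03]), 'qvel': array([ 0.00080123, -0.00023186,  0.00208714, -0.00240035, -0.00038117,
        0.0010754 ]), 'joint_efforts': array([ 8.52417506e-04, -6.05226946e+01, -3.42062902e+01, -6.57263786e-05,
        9.52901988e-03,  5.96473160e-05]), 'eef_pos': array([282.83960761, 557.08075852, 403.94039011]), 'tcp_rot': array([-3.14158856e+00,  1.42166617e-03,  1.10101022e+00]), 'contact_force': array([-0.12277393,  0.15899845, -0.23180212]), 'wrist_torque': array([0.04000624, 0.01815836, 0.01700298]), 'opening': 0.9982939545556355}
173.4
{'vertical_fov': 51.74517300540859, 'cx': 321.00886114970626, 'cy': 199.01277534616318, 'world_to_cam': array([[ 7.22725381e-01,  6.91130427e-01,  2.59937863e-03,
        -4.05067721e+02],
       [ 5.95853409e-01, -6.21178352e-01, -5.09014902e-01,
        -2.73528014e+02],
       [-3.50181009e-01,  3.69426837e-01, -8.60753782e-01,
         1.26385449e+03],
       [ 0.00000000e+00,  0.00000000e+00,  0.00000000e+00,
         1.00000000e+00]])}
{'vertical_fov': 42.0097423357474, 'cx': 317.50263550453815, 'cy': 197.11186038957842, 'world_to_cam': array([[-1.45746856e-01, -9.89321705e-01, -6.46590547e-04,
         7.25911263e+01],
       [-9.65719347e-01,  1.42411605e-01, -2.17037042e-01,
         5.34984302e+02],
       [ 2.14811539e-01, -3.10080415e-02, -9.76163154e-01,
         1.08962250e+03],
       [ 0.00000000e+00,  0.00000000e+00,  0.00000000e+00,
         1.00000000e+00]])}
```

View pics/scene0.png

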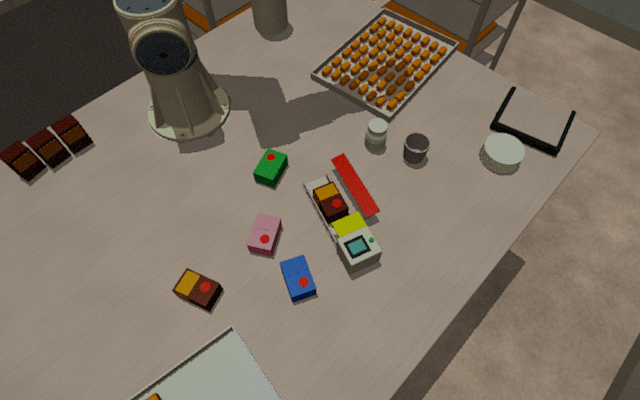

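View pics/top0.png

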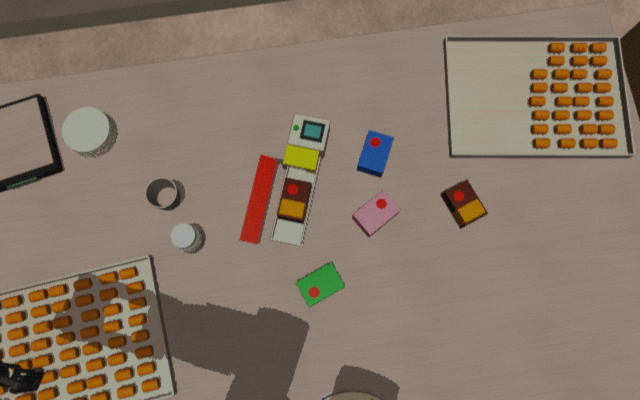

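The top view shows the lane with its carton at px (295,200), the red bar at (260,200), the yellow flap at (301,158) and the housing at (310,133). Things that could be taken for the carton are the spare at (464,203), which lies on the table outside the lane, blue at (375,153), pink at (377,214) and green at (320,285). I choose the brown carton at (295,200), the only one in the lane. The jar is at (184,237) and the cup at (164,194).

Run:
```python
from h import *
z=np.load('top0.npz');p,d=z['p'],z['d']
P=xyz('top',d)
cv2.imwrite('pics/crop0.png',cv2.resize(p[100:260,220:350],None,fx=4.5,fy=3.7,interpolation=cv2.INTER_CUBIC)[:600])
hsv=cv2.cvtColor(p,cv2.COLOR_BGR2HSV)
R=np.zeros((400,640),bool);R[100:260,220:340]=1
H,S,V=[hsv[...,k].astype(int) for k in range(3)]
red=R&((H<6)|(H>174))&(S>180)&(V>110)
lab,n=None,None
n,lab,st,c=cv2.connectedComponentsWithStats(red.astype(np.uint8))
k=1+np.argmax(st[1:,4]);bar=lab==k
B=P[bar];print('bar',st[k],B.mean(0),B[:,2].min(),B[:,2].max())
r=cv2.minAreaRect(B[:,:2].astype(np.float32));print(r)
yel=R&(abs(H-30)<6)&(S>150)&(V>100)
Y=P[yel];print('flap',np.median(Y,0),cv2.minAreaRect(Y[abs(Y[:,2]-66)<6][:,:2].astype(np.float32)))
# carton top
ct=R&(abs(P[...,2]-50)<5)&~bar&~yel
n,lab,st,c=cv2.connectedComponentsWithStats(ct.astype(np.uint8))
for k in range(1,n):
  if st[k,4]>150: 
    Q=P[lab==k];print('carton?',st[k],np.median(Q,0),cv2.minAreaRect(Q[:,:2].astype(np.float32)))
hs=R&(abs(P[...,2]-72)<4)&~yel
n,lab,st,c=cv2.connectedComponentsWithStats(hs.astype(np.uint8))
for k in range(1,n):
  if st[k,4]>150: 
    Q=P[lab==k];print('hous',st[k],np.median(Q,0),cv2.minAreaRect(Q[:,:2].astype(np.float32)))
for n_,(u,v) in dict(table=(230,300),jar=(182,236),cup=(164,194),lane=(288,235),lane2=(290,228)).items(): print(n_,P[v,u])
```

```text
bar [ 241  155   36   88 1498] [556.89756752 123.96972052  49.55872969] 36.04147089826142 1179.807682460268
((469.78363037109375, 112.21220397949219), (371.5679626464844, 118.91507720947266), 7.369715213775635)
flap [634.90611749  17.86659672  65.3448074 ] ((634.8515625, 18.05316925048828), (74.16413879394531, 46.809940338134766), 70.48704528808594)
carton? [ 277  178   34   44 1036] [544.93654019  46.46658887  49.42819642] ((545.7740478515625, 46.297054290771484), (60.61983871459961, 90.14161682128906), 69.9242935180664)
hous [ 288  114   42   38 1019] [686.92927851  -7.39958937  71.98913197] ((687.974853515625, -7.241966247558594), (83.84141540527344, 74.65174865722656), 69.68110656738281)
table [3.49350099e+02 2.18462434e+02 3.47533601e-01]
jar [492.53050424 290.9898235   84.65919595]
cup [611.763409   343.37250714   1.45308448]
lane [474.44288736  71.39003378   3.17297871]
lane2 [489.32978342  64.6417823    5.69678393]
```

View pics/crop0.png

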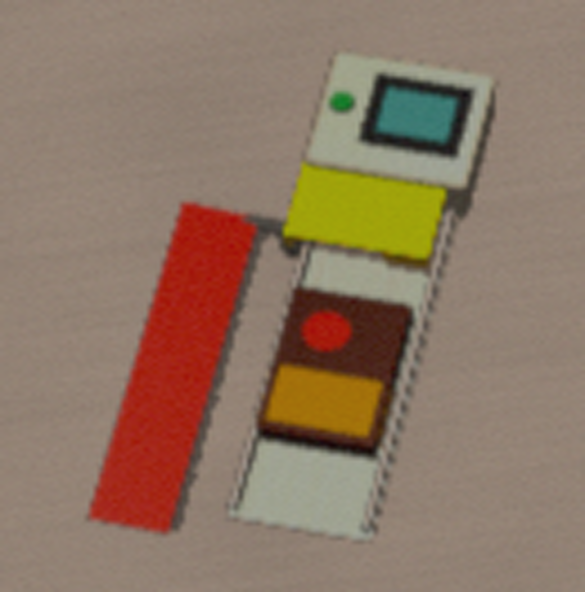

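Crop: the carton with its orange panel is in the lane between the rails, the bar lies to its left and the flap is ahead. Rectangle sizes match the given ones (60.6×90.1, 83.8×74.7, 74×47). Coder origin ≈ (610.6, 21.3), heading ≈ -20.2°, and the carton is at x ≈ -69. Next I work out the approach shift.

```bash
cat >> h.py <<'E'
from scipy.spatial.transform import Rotation as Rn
TH=np.radians(-20.2);O=np.array([610.6,21.3,0]);RC=Rn.from_euler('z',TH).as_matrix()
def tocoder(w): return (np.asarray(w)-O)@RC
def plan(c):
    "tool shift in cm to reach coder-frame tcp c"
    s=sense();R=Rn.from_euler('xyz',s['tcp_rot']).as_matrix()
    w=RC@np.array(c,float)+O
    print('coder now',tocoder(s['eef_pos']).round(1),'rot',s['tcp_rot'].round(4),'F',s['contact_force'].round(2),'open',round(s['opening'],3),'t',s['clock'])
    print('want yaw',np.degrees(TH)+90,'now',np.degrees(s['tcp_rot'][2]),'shift cm',(R.T@(w-s['eef_pos'])/10).round(2))
E
python3 -c "
from h import *
plan([-142,40,280])"
```

```text
coder now [-492.6  389.7  404. ] rot [3.1416e+00 1.3000e-03 1.1010e+00] F [0.06 0.04 0.83] open 1.001 t 0.1
want yaw 69.8 now 63.08275704225207 shift cm [-30.61  38.91  12.44]
```

```bash
python3 -m creep '80 -2.6 3.2 0 -0.6; 80 -5.2 6.5 0 -1.3; 80 -7.8 9.7 0 -2; 80 -10.4 13 0 -2.7; 80 -13 16.2 0 -3.4; 80 -15.5 19.5 0 -4; 80 -18 22.7 0 -4.7; 80 -20.6 26 0 -5.4; 80 -23.2 29.2 0 -6; 80 -25.8 32.5 2 -6.7; 80 -28.4 35.7 5 -6.7; 80 -30.6 38.9 8 -6.7; 80 -30.6 38.9 11 -6.7; 80 -30.6 38.9 12.4 -6.7; 80 -30.6 38.9 12.4 -6.7; 80 -30.6 38.9 12.4 -6.7'
python3 - <<'E'
from h import *
plan([-142,40,240])
import rig;print(rig.tcp_to_tips)
i=camera_info('wrist')
p,d=grab_frame('wrist');cv2.imwrite('pics/w1.png',p)
p,d=grab_frame('scene');cv2.imwrite('pics/s1.png',cv2.resize(p[100:300,220:470],(800,600)));np.savez('s1.npz',p=p,d=d)
E
```

```text
clock: 1.7
eef_pos: [491.2, 108.1, 280.5]
tcp_rot: [-3.141, 0.002, 1.218]
contact_force: [0.2, 0.4, -0.3]
opening: 0.8
coder now [-142.1   40.2  280.5] rot [-3.141e+00  1.500e-03  1.218e+00] F [ 0.23  0.44 -0.29] open 0.8 t 1.7
want yaw 69.8 now 69.78816399446416 shift cm [-0.02  0.01  4.05]
173.4
```

View pics/w1.png

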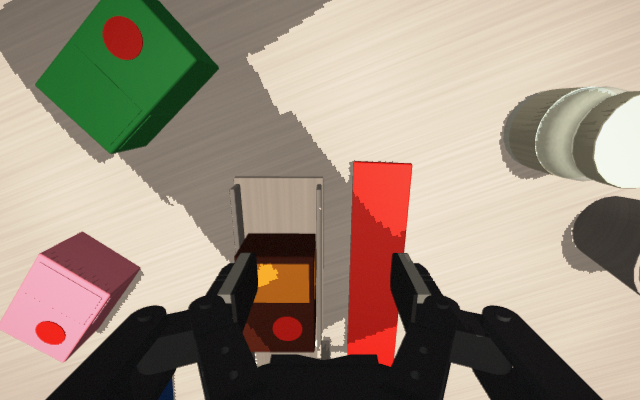

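View pics/s1.png

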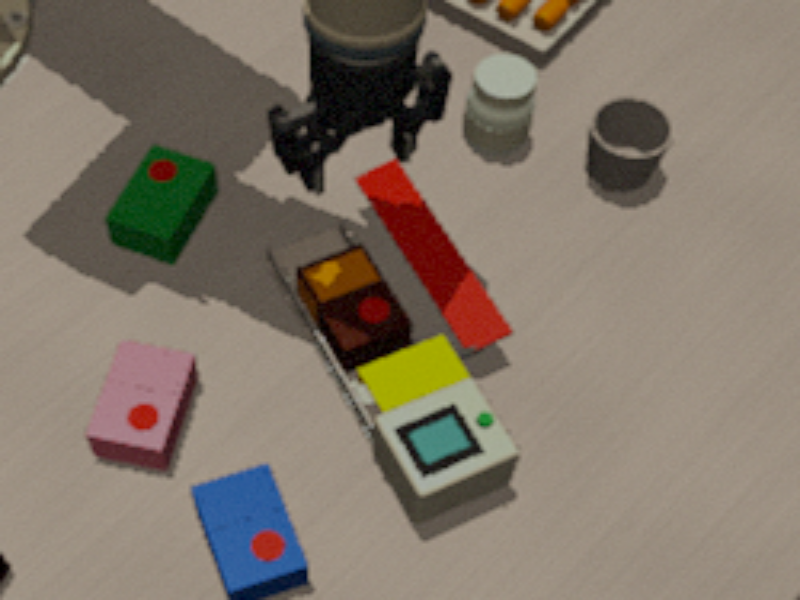

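The wrist view shows the fingers at px (240,285) and (408,280), above the lane and the bar in perspective. The scene view shows them behind the carton. Next I measure the tips from depth.

Run:
```python
from h import *
i=camera_info('wrist');M=np.linalg.inv(i['world_to_cam']);print('cam',tocoder(M[:3,3]))
p,d=grab_frame('wrist');C=tocoder(xyz('wrist',d,i))
for a,b in((215,262),(388,435)):
    Q=C[245:330,a:b].reshape(-1,3);Q=Q[(Q[:,2]>75)&(Q[:,2]<150)]
    print(len(Q),Q.min(0),Q.max(0),np.percentile(Q,[2,98],axis=0).round(1).tolist())
    L=Q[Q[:,2]<np.percentile(Q[:,2],8)+3];print(' low',L.min(0),L.max(0))
z=np.load('s1.npz');C=tocoder(xyz('scene',z['d']))
m=(C[...,2]>85)&(C[...,2]<140)&(abs(C[...,0]+142)<40)&(abs(C[...,1]-40)<75)
for lo in (-40,40):
    Q=C[m&(C[...,1]>lo)&(C[...,1]<lo+80)];print('scene',len(Q),np.percentile(Q,[2,98],axis=0).round(1).tolist(),Q[:,2].min())
# wrist check of coder: red bar, carton top
hsv=cv2.cvtColor(p,cv2.COLOR_BGR2HSV);C=tocoder(xyz('wrist',d,i))
R=np.zeros((400,640),bool);R[160:235,230:420]=1
b=R&((hsv[...,0]<6)|(hsv[...,0]>174))&(hsv[...,1]>150)&(C[...,2]>30)&(C[...,2]<60)
print('bar',np.percentile(C[b],[1,50,99],axis=0).round(1))
c=(abs(C[...,2]-50)<3)&(abs(C[...,1])<45)
print('carton top',np.percentile(C[c],[1,50,99],axis=0).round(1))
```

```text
cam [-220.76471863   40.561817    251.0856274 ]
1699 [-152.74831703   -7.6384837   115.05577736] [-129.29315061    6.70128751  149.99945675] [[-152.3, -6.3, 117.9], [-130.9, 6.5, 149.5]]
 low [-152.24884629   -6.329609    115.05577736] [-129.29315061    6.4525444   124.66532542]
1734 [-152.68808181   74.05396404  115.27823553] [-129.3180314    88.34874089  149.98472263] [[-152.3, 74.2, 117.9], [-130.9, 87.3, 149.3]]
 low [-152.66007335   74.08359886  115.27823553] [-129.97626323   86.31998047  124.79536529]
scene 37 [[-143.4, -6.2, 118.7], [-128.2, 7.0, 138.8]] 115.22091518806131
scene 47 [[-148.3, 74.8, 116.2], [-127.3, 88.5, 139.1]] 115.03263066564226
bar [[-183.    60.5   42.1]
 [-157.8   79.8   46.6]
 [-129.    98.6   51. ]]
carton top [[-113.6  -23.8   48.4]
 [ -68.9    7.7   50.8]
 [ -25.1   31.6   52.2]]
```

Tips are at z = 115 (165.5 below the TCP), y -7..6.5 and 74..88, x -153..-131. The bar and carton agree with the model, so I descend and press.

```bash
python3 -m creep '80 0 0 2 0; 80 0 0 4 0; 80 0 0 5.5 0; 80 0 0 6.3 0; 80 0 0 6.6 0; 80 0 0 6.9 0; 80 0 0 7.2 0; 80 0 0 7.5 0; 80 0 0 7.8 0; 80 0 0 8.1 0; 80 0 0 8.4 0; 80 0 0 8.4 0; 80 0 0 8.4 0; 80 0 0 8.4 0; 80 0 0 8.4 0'
python3 - <<'E'
from h import *
plan([-100,40,196.5])
p,d=grab_frame('scene');cv2.imwrite('pics/s2.png',cv2.resize(p[120:280,260:420],(600,600)))
C=tocoder(xyz('scene',d))
h=cv2.cvtColor(p,cv2.COLOR_BGR2HSV);y=(abs(h[...,0].astype(int)-30)<6)&(h[...,1]>150)&(C[...,2]>50)&(abs(C[...,0]-25)<35)&(abs(C[...,1])<60)
Q=C[y];A=np.c_[Q[:,1],np.ones(len(Q))];s=np.linalg.lstsq(A[(Q[:,0]>6)],Q[Q[:,0]>6,2],rcond=None)[0];print('flap angle',-np.arctan(s[0]),len(Q))
E
```

```text
clock: 3.35
eef_pos: [492.0, 108.3, 197.8]
tcp_rot: [3.139, -0.0, 1.218]
contact_force: [1.9, 0.5, 4.7]
opening: 0.799
coder now [-141.3   40.7  197.8] rot [ 3.1391e+00 -3.0000e-04  1.2184e+00] F [1.88 0.54 4.74] open 0.799 t 3.35
want yaw 69.8 now 69.80867310315212 shift cm [-0.07  4.13  0.14]
flap angle 0.38167695249604194 450
```

View pics/s2.png

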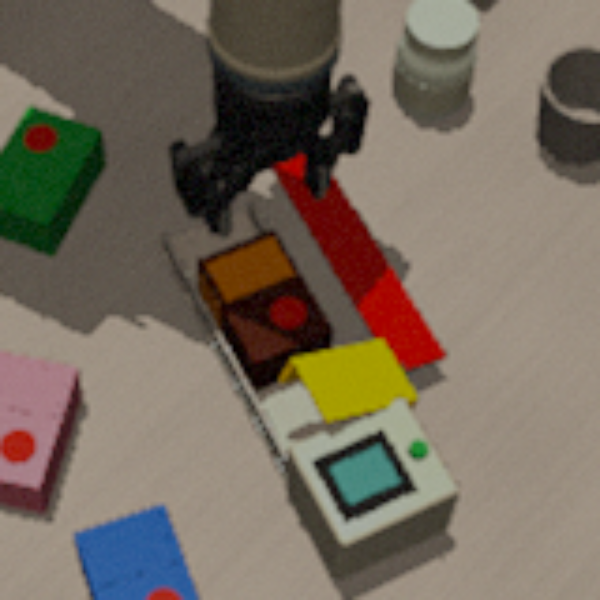

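The flap stands open at ≈ 0.38 rad (yellow plate at px (350,375), lip raised), with 4.7 N on the tip and the carton untouched. Next I push most of the way.

```bash
python3 -m creep '80 0 0.7 0.1 0; 80 0 1.2 0.1 0; 80 0 1.6 0.1 0; 80 0 2 0.1 0; 80 0 2.5 0.1 0; 80 0 3 0.1 0; 80 0 3.5 0.1 0; 80 0 4 0.1 0; 80 0 4.5 0.1 0; 80 0 5 0.1 0; 80 0 5.5 0.1 0; 80 0 6 0.1 0; 80 0 6.5 0.1 0; 80 0 7 0.1 0; 80 0 7.4 0.1 0; 80 0 7.4 0.1 0; 80 0 7.4 0.1 0'
cat > look.py <<'E'
from h import *
import sys
plan([-56,40,196.5])
p,d=grab_frame('scene');cv2.imwrite(f'pics/{sys.argv[1]}.png',cv2.resize(p[120:280,260:420],(600,600)))
C=tocoder(xyz('scene',d))
h=cv2.cvtColor(p,cv2.COLOR_BGR2HSV);y=(abs(h[...,0].astype(int)-30)<6)&(h[...,1]>150)&(C[...,2]>50)&(abs(C[...,0]-25)<35)&(abs(C[...,1])<60)
Q=C[y&(C[...,0]>6)];s=np.polyfit(Q[:,1],Q[:,2],1);print('flap angle',-np.arctan(s[0]),len(Q))
p,d=grab_frame('top');C=tocoder(xyz('top',d))
c=(abs(C[...,2]-50)<3)&(abs(C[...,1])<34)&(C[...,0]<-2)&(C[...,0]>-130)
if c.sum()>50: print('carton top pts (top)',np.percentile(C[c],[1,50,99],axis=0).round(1).tolist(), c.sum(), cv2.minAreaRect(C[c][:,:2].astype(np.float32)))
for n,(a,b) in dict(jar=(182,236)).items(): print(n,xyz('top',d)[b,a])
E
python3 look.py s3
```

```text
clock: 5.1
eef_pos: [560.9, 82.7, 196.7]
tcp_rot: [3.141, 0.001, 1.218]
contact_force: [-2.0, 1.5, 5.4]
opening: 0.802
coder now [-67.8  40.4 196.7] rot [3.1409e+00 6.0000e-04 1.2184e+00] F [-2.02  1.51  5.38] open 0.802 t 5.1
want yaw 69.8 now 69.81110292400017 shift cm [-0.04  1.18  0.02]
flap angle 0.3864458939865235 155
jar [492.48523711 290.93043254  84.90785115]
```

View pics/s3.png

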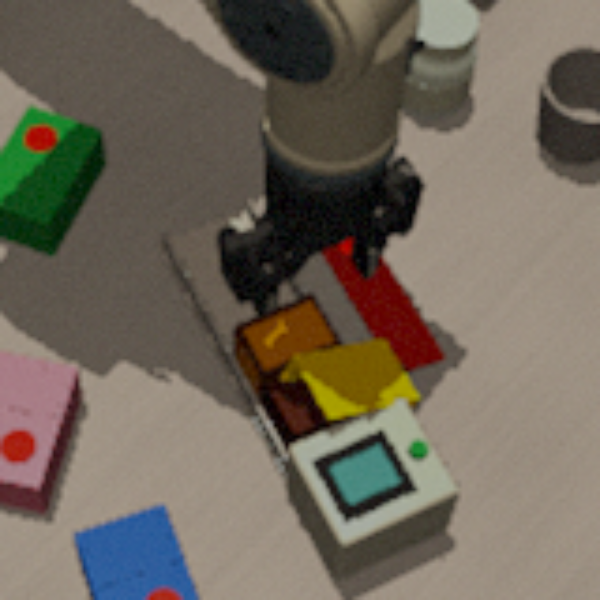

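The carton's front is under the open flap, with about 11 mm left to the housing. I continue slowly and watch the push force.

```bash
python3 -m creep '80 0 0.3 0 0; 80 0 0.6 0 0; 80 0 0.9 0 0; 80 0 1.1 0 0; 80 0 1.1 0 0; 80 0 1.1 0 0'; python3 look.py s4
```

```text
clock: 5.8
eef_pos: [570.3, 78.9, 196.4]
tcp_rot: [-3.14, 0.002, 1.219]
contact_force: [-2.4, 2.2, 6.5]
opening: 0.804
coder now [-57.7  40.1 196.4] rot [-3.1399e+00  1.7000e-03  1.2186e+00] F [-2.44  2.18  6.55] open 0.804 t 5.8
want yaw 69.8 now 69.81926795669442 shift cm [-0.01  0.17 -0.01]
flap angle 0.4189951295207487 60
jar [492.1184697  290.44922976  86.92252755]
```

```bash
python3 -m creep '80 0 0.1 0 0; 80 0 0.2 0 0; 80 0 0.3 0 0; 80 0 0.3 0 0; 80 0 0.3 0 0'; python3 look.py s5
```

```text
clock: 6.4
eef_pos: [572.0, 78.0, 196.1]
tcp_rot: [-3.137, 0.003, 1.219]
contact_force: [-3.8, 3.3, 5.8]
opening: 0.804
coder now [-55.8  39.9 196.1] rot [-3.1370e+00  2.7000e-03  1.2186e+00] F [-3.75  3.27  5.82] open 0.804 t 6.4
want yaw 69.8 now 69.82076906597457 shift cm [ 0.01 -0.02 -0.04]
flap angle 0.44642606541840013 40
jar [492.93083061 291.51505602  82.460178  ]
```

```bash
python3 -m creep '80 0 0.2 0 0; 80 0 0.3 0 0; 80 0 0.4 0 0; 80 0 0.4 0 0; 80 0 0.4 0 0'; python3 look.py s6
```

```text
clock: 7.0
eef_pos: [573.9, 77.1, 195.6]
tcp_rot: [-3.132, 0.004, 1.218]
contact_force: [-7.7, 7.0, 9.6]
opening: 0.799
coder now [-53.7  39.7 195.6] rot [-3.1317  0.0041  1.218 ] F [-7.65  7.04  9.59] open 0.799 t 7.0
want yaw 69.8 now 69.784562978002 shift cm [ 0.03 -0.23 -0.09]
flap angle 0.4619708909322976 31
jar [492.71565188 291.2327392   83.64216832]
```

View pics/s6.png

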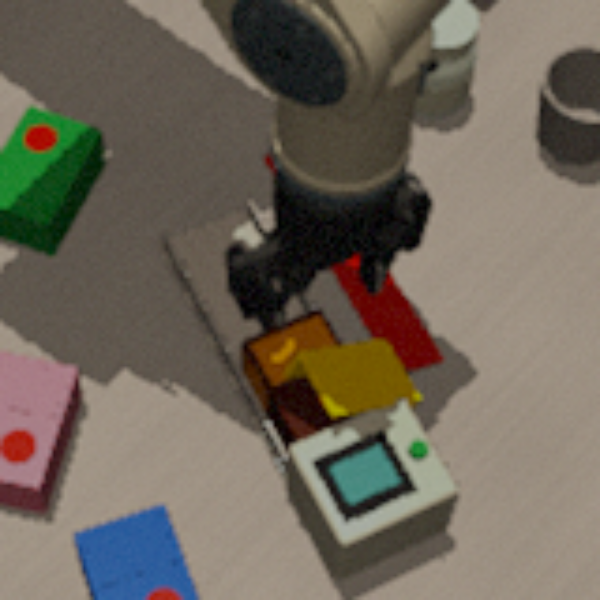

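The push force has risen to ~9.5 N with the tip face at x ≈ -45, which fits the carton being home. I check the carton's rear edge in depth before letting go.

```bash
cat > rear.py <<'E'
from h import *
p,d=grab_frame('scene');C=tocoder(xyz('scene',d))
c=(abs(C[...,2]-50)<2.5)&(abs(C[...,1])<33)&(C[...,0]<5)&(C[...,0]>-80)
v,u=np.nonzero(c);print(c.sum(),u.min(),u.max(),v.min(),v.max());Q=C[c]
print(np.percentile(Q,[0,2,5,95,100],axis=0).round(1).tolist())
for y in range(-30,30,6):
    k=Q[(Q[:,1]>=y)&(Q[:,1]<y+6)]
    if len(k): print(y+3,k[:,0].min().round(1),k[:,0].max().round(1))
E
python3 rear.py
```

```text
256 325 350 203 226
[[-55.2, -27.8, 47.6], [-43.2, -26.8, 47.8], [-40.8, -25.8, 48.0], [1.4, 29.0, 51.9], [4.7, 32.1, 52.5]]
-27 -40.9 4.4
-21 -41.3 4.3
-15 -41.4 4.4
-9 -55.2 4.7
-3 -46.3 3.5
3 -47.8 -18.3
9 -43.3 -18.8
15 -40.4 -15.0
21 -41.4 -14.0
27 -42.1 -11.1
```

Rear edge is at x ≈ -42 along its whole width (home is -45; pixels are about 2 mm), so the carton is straight and home. I back off from it with the bar still held, then lift.

```bash
python3 -m creep '80 0 -0.4 0 0; 80 0 -0.8 0 0; 80 0 -1.2 0 0; 80 0 -1.5 0 0; 80 0 -1.5 -0.3 0; 80 0 -1.5 -0.6 0; 80 0 -1.5 -0.9 0; 80 0 -1.5 -1.2 0; 80 0 -1.5 -1.5 0; 80 0 -1.5 -1.8 0; 80 0 -1.5 -2.3 0; 80 0 -1.5 -3.5 0; 80 0 -1.5 -6 0; 80 0 -1.5 -10 0; 80 0 -3 -14 0; 80 0 -6 -18 0; 80 0 -9 -18 0; 80 0 -12 -18 0; 80 0 -12 -18 0; 80 0 -12 -18 0'; python3 look.py s7; python3 rear.py
python3 - <<'E'
from h import *
p,d=grab_frame('top');cv2.imwrite('pics/t7.png',p);P=xyz('top',d);z=np.load('top0.npz');P0=xyz('top',z['d'])
C=tocoder(P)
c=(abs(C[...,2]-50)<3)&(abs(C[...,1])<34)&(C[...,0]<-2)&(C[...,0]>-80)
print('carton visible',cv2.minAreaRect(C[c][:,:2].astype(np.float32)),np.percentile(C[c],[1,50,99],axis=0).round(1).tolist())
h=cv2.cvtColor(p,cv2.COLOR_BGR2HSV);y=(abs(h[...,0].astype(int)-30)<6)&(h[...,1]>150)&(C[...,2]>50)&(abs(C[...,0]-25)<35)&(abs(C[...,1])<60)
Q=C[y&(C[...,0]>4)&(C[...,0]<46)];print('flap top-cam',-np.arctan(np.polyfit(Q[:,1],Q[:,2],1)[0]),len(Q))
for n,(a,b,e,f,lo) in dict(jar=(165,215,205,260,60),cup=(140,172,190,220,40),spare=(438,175,490,230,38)).items():
  for X in(P0,P):
    W=X[b:f,a:e].reshape(-1,3);W=W[(W[:,2]>lo)&(W[:,2]<100)];print(n,len(W),W.mean(0).round(1))
E
```

```text
clock: 9.15
eef_pos: [463.1, 118.8, 377.7]
tcp_rot: [-3.133, 0.003, 1.219]
contact_force: [0.7, 0.4, -0.4]
opening: 0.8
coder now [-172.1   40.6  377.7] rot [-3.1331  0.0034  1.219 ] F [ 0.65  0.39 -0.41] open 0.8 t 9.15
want yaw 69.8 now 69.84119814285455 shift cm [-1.000e-02  1.176e+01  1.802e+01]
flap angle 0.1526007061895166 465
carton top pts (top) [[-44.6, -28.6, 47.1], [-23.1, -0.9, 49.6], [-2.4, 29.1, 52.8]] 416 ((-23.550779342651367, 0.5787410736083984), (42.81968307495117, 59.61852264404297), 0.8471845388412476)
jar [392.27118215 159.44851363 635.38995531]
262 325 352 203 224
[[-41.4, -27.5, 47.5], [-41.0, -26.4, 47.8], [-40.1, -25.3, 47.9], [-8.0, 29.4, 51.9], [-1.7, 32.7, 52.5]]
-27 -40.9 -1.7
-21 -41.1 -6.1
-15 -41.4 -8.9
-9 -41.1 -10.3
-3 -40.4 -9.2
3 -39.7 -9.2
9 -41.4 -6.7
15 -40.4 -6.2
21 -41.4 -6.2
27 -41.4 -5.5
carton visible ((-23.43339729309082, 0.5164718627929688), (60.75627517700195, 42.33165740966797), 89.92852020263672) [[-44.1, -29.1, 47.0], [-22.8, 0.8, 49.8], [-2.5, 29.9, 52.9]]
flap top-cam 0.1580456378798302 590
jar 541 [492.1 288.4  82.3]
jar 165 [491.4 304.9  83.7]
cup 398 [603.5 337.9  56.8]
cup 295 [604.3 348.3  56.3]
spare 1081 [ 482.6 -331.2   43.6]
spare 1075 [ 482.6 -331.3   43.5]
```

View pics/s7.png

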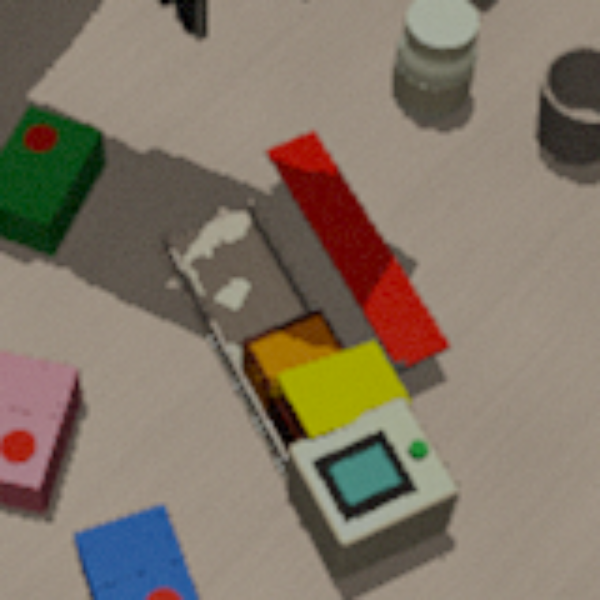

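View pics/t7.png

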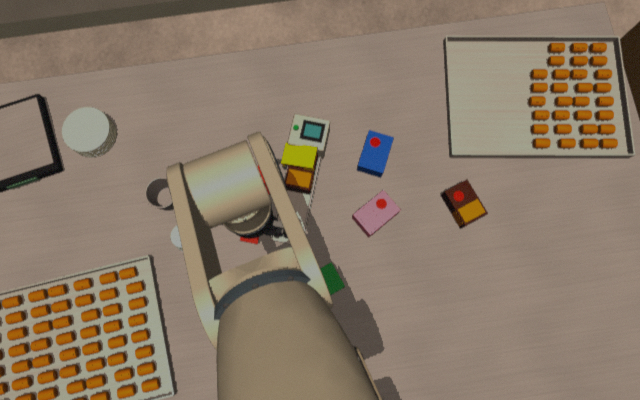

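The scene view shows the carton under the flap against the housing, with the flap resting on it at ≈ 0.155 rad. The jar at (435,50) and cup at (595,105) are at the same pixels as before. The jar and cup means shifted in the top view only because the arm hides part of them.

```bash
python3 -c "
from rig import sign_off;print(sign_off())"
```

```text
the job is handed in; nothing more can be done
None
```

I handed the job in at about 9.3 s; no verdict is reported. The carton measures home against the housing, with the flap resting on it and the arm clear.

**What I did:** I pressed the red bar with one fingertip until the flap stood at about 0.38 rad. Holding it there, I pushed the carton about 69 mm along the lane with the other fingertip. I stopped when the push force rose from about 3 N to about 9.5 N at the housing. Then I backed off the carton, let the bar up slowly and lifted away.

**Last checks:**

| Check | Result |
|---|---|
| Carton rear edge | x ≈ -44 to -45 from the top camera (home is -45); x ≈ -41 from the scene camera |
| Carton in the lane | y ≈ 0.5 mm, turned less than 0.02 rad, top at z ≈ 50 |
| Flap | 0.153 rad (scene camera) and 0.158 rad (top camera); both fit "resting on the carton", given as about 0.17 |
| Contact force on the arm | about zero |
| Spare carton | did not move |
| Jar and cup | at the same place in the scene view |

**Checks that disagreed:**
- **Jar and cup in the top view:** their depth averages shifted by about 16 and 10 mm. The arm was hiding part of both there, so I relied on the scene view.
- **Carton rear edge:** the two cameras differ by about 3 mm, roughly their pixel size plus calibration error.
- **Flap while pushing:** its angle read up to 0.46 rad near the end of the push, from only a few pixels. That is still below the 0.55 stop.

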